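Raise the probe stand's head two rungs and seat its pawl

TASK

The probe of the rung stand is parked too low for a test cell to go under it. Lift the sliding head by its black handle until its gravity pawl has clicked past the second rung from the bottom, then lower it slowly until the pawl sits on that second rung and carries the head, and let go. Do not drop the head onto the rung or force it down once it is seated, and do not disturb the things standing around.

Things in the scene. Friction and masses are not known exactly. Their poses are not given: they have to be found in the camera images.
- stand: Fixed probe stand, aluminium and grey. Origin on the worktop midway between its two uprights; z up, front is -x (towards the robot), yaw up to 0.35 rad either way. Base plate x -112 to +20, y -60 to +60, 12 mm thick, with an anvil disc; uprights 16 x 14 mm at y = -42 and +42 mm, 236 mm high with the cross-tie.
- rung2_nominal (a point): Point in the stand's frame at x = y = 0, 151 mm up: nominal centre of the second rung from the bottom. Three round steel rungs, 8 mm thick, along y, 40 mm apart (nominal centres 111, 151, 191 mm up) on one strip between the uprights. The strip is clamped by hand: all rungs sit up to 11 mm higher or lower than this point tells, and the true height must be felt.
- head (a joint): Height in m of the sliding head above parked (0, the start; upper stop 0.118). Slides straight up and down; about 0.5 kg (varies 25 percent), about 1 N friction; sinks if let go with no rung carrying it. Seated with the pawl level it reads nominally 0.028, 0.068, 0.108 on rungs 1 to 3 from the bottom, each plus the same unknown strip offset of -0.011 to +0.011.
- pawl (a joint): Angle in rad of the gravity pawl on the head; hinge along y, 34 mm in front of the rungs. 0 = tooth level on its stop, engaged (its heavy tail brings it there in 0.3 s); to 1.3 = tooth tipped down. Read it to see a rung pass: as the head rises each rung tips the tooth down (about 0.7 rad), then it swings back to 0.
- pawl_tooth: Steel tooth of the pawl, 36 x 22 x 6 mm, reaching back to the rungs; origin on its hinge pin. It frees itself from a rung when the head is 14 mm above its seated height there; the next rung begins to tip it 26 mm above, and is passed only 54 mm above. A passed rung cannot be passed downward. More than 20 N on the tooth overloads it; once it bears, each further mm adds 5 N or more.
- handle (a point): Centre of the head's black handle bar, 60 mm long along the stand's x, 12 mm wide along its y, 16 mm high, on two posts above an arm 10 mm wide whose top is 30 mm below this point. 100 mm in front of the rungs, 95 mm above the worktop when parked; free at both sides and above: take it from above, fingers closing along the stand's y. Axes are the stand's. The head cannot turn or shift sideways.
- cell_4: Bystander: round test cell, 26 mm across, 48 mm high, standing to the left of the stand. Origin at its underside.
- ink_pot: Bystander: small dark bottle, 32 mm across, 58 mm high, standing to the right of the stand. Origin at its underside.
- tape_roll: Bystander: tape roll lying flat, 78 mm across, 18 mm high, left front. Origin at its underside.
- parts_dish: Bystander: steel dish, 71 mm across, 17 mm high, right front. Origin at its underside.
- amber_b: Bystander: dark bottle, 44 mm across, 146 mm high, behind the stand. Origin at its underside.
- black_tube: Bystander: black tube, 22 mm across, 66 mm high, behind the stand. Origin at its underside.

How it is judged:
On the way, in this order (a step that is already met when the one before it is completed fails the run):
1. the second rung has tipped the pawl down as the head went up past it (value of joint head above 0.055 m and value of joint pawl above 0.4 rad).
2. the head has come down onto the second rung and rests there with the tooth level (value of joint head between 0.055 and 0.081 m and value of joint pawl below 0.15 rad and velocity of joint head between -0.004 and 0.004 m/s), for 0.3 s.
At the end, for the whole second after the job is handed in: The released head hangs at rest (under 4 mm/s) on the second rung: 55 to 81 mm above its parked position (the second rung's seat, wherever the strip is set), the pawl within 0.15 rad of level and its tooth bearing on the rung with more than 1.5 N (all of step 2 and contact force between pawl_tooth and anything else above 1.5 N); the robot touches nothing.
It fails at once if the pawl tooth is loaded with more than 20 N (head dropped or forced down) (contact force between pawl_tooth and anything else above 20 N).
It fails at once if the head falls or is lowered faster than 0.15 m/s (velocity of joint head below -0.15 m/s).
It fails at once if a bystander is moved more than 20 mm (distance of any of cell_4, ink_pot, tape_roll, parts_dish, amber_b, black_tube from where it was at the start of the episode above 0.02 m).
It also fails if it takes over 56 s, if anything falls off the work surface, if the arm or the gripper's body presses on something with over 40 N, if the wrist force passes 120 N, or if a joint passes its speed limit or range.

ROBOT

A 6-joint arm with a two-finger parallel gripper is mounted at the origin on a cart in front of the work surface, level with it; the furniture and walls round the work are solid. World frame = base frame: x ahead of the robot, y to its left, z up, the work surface at z = 0. Lengths are in m, angles in rad, forces in N, time in s.
With the tool pointing down it reaches from about 0.35 to 0.775 m from the base axis. Payload 5.5 kg.
Tool frame: the origin (TCP) lies midway between the tips of the shut fingers; the grasp point (between the pads) lies 19 mm behind it; z points along the fingers, y is the line along which they close (so a half turn about z gives the same grasp; the last joint's range is limited). The gripper opens to 85 mm and grips with 20 to 120 N. Pads are 22 mm wide; open, the fingers measure 114 mm over their backs; the gripper's body (76 mm by 85 mm) begins 54 mm behind the grasp point. The pads swing forward as they close: fully open they stand 13 mm farther back than shut.
Start: joints at [-1.373, 0.313, 0.046, 1.304, 0, 1.431], TCP at [0.191, -0.543, 0.231] pointing down, gripper open.
Joint ranges: [-2.76, 2.76], [-0.86, 1.69], [-1.03, 1.26], [-2.2, 2.34], [-1.47, 1.5], [-3.14, 3.14]. Speed limits (rad/s): [2.57, 2.57, 3.14, 3.14, 3.14, 3.14].

INTERFACE

Orientations are given as [roll, pitch, yaw] about the fixed x, y, z axes, in that order (R = Rz(yaw) Ry(pitch) Rx(roll)).
In Python, from workcell import get_state, get_image, camera_model, workorder gives the robot as it stands.
- The arm moves only by the tool servo_tool, never from a script. Its argument "deltas" is text: rows parted by semicolons, each of 7 numbers parted by spaces: the shift along the world's x, y, z in mm, then the turn, a rotation vector about the world's x, y, z in rad, then the closure in counts, from 0 (fully open) to 255 (shut). A call has 1 to 12 rows; each row is the pose to reach, as a shift and turn from the pose commanded when the call began; what a row does not reach only later rows make up. A row lasts 1/12 s, in which the tool goes at most 41.7 mm and 7.16 degrees, less where a joint would pass 70% of its speed; a pose out of reach is approached as far as the arm can. A call with a gripper value outside its range is refused whole. The fingers move at their own pace and stop on an object; the grip force is fixed at half the most. Time passes only in rows, so rows that repeat a pose let the fingers close. It gives the time, the measured TCP pose, the force, the opening and the grip force at its end, in the units of the state.
- get_state(): the state, without advancing time (a new reading comes with each control period).
- get_image(name): name is "scene" or "top" or "wrist"; returns the picture (400x640x3 uint8, red, green, blue); there is no depth.
- camera_model(name): a dict with "mtx" (3x3 intrinsics, pixels), "rvec" (rotation vector, rad) and "tvec" (3), from world to camera coordinates, as OpenCV has them; the wrist camera has in their place "T_tool_cam" (4x4, takes a point from camera to tool coordinates, whose origin is the TCP and whose axes are the flange's). Camera axes: x right, y down, z forward; pixel columns grow to the right and rows downward; lengths in m; the calibration is good to about 2 mm. A picture is of the moment at which its call begins: read the wrist's pose just before it. camera_model takes no time and is no camera call.
- workorder.sign_off(): hands the job in; it is judged then, once.
The state is a dict: "time": time; "joint_positions": joint angles; "joint_vel": joint speeds; "tau": joint torques, N m; "tool_pos": TCP position; "orientation": TCP orientation; "force": force on the tool from outside, world axes, zero at the start; "moment": the same for the moment, N m; "gripper_width": finger opening in m; "grasp_force": force on a finger pad.
Only numpy, scipy, OpenCV 4.12 (cv2) and the standard library are available. Lean on these libraries where they do the work, as an engineer would, in place of code of your own. Each camera call takes 0.05 s, during which the arm holds its last target. There are 200 camera calls.

## Working session

There is one attempt and no reset: what is moved stays moved. The work goes in short steps, Python scripts to look and compute and a tool call to move; the robot and the scene stay as the last step left them, time stands still between calls to the robot, and variables do not carry over. Pictures are saved under pics/ and viewed, at most 10 in all, crops included, and the job is handed in when it is done.

Besides the shell and the picture viewer there is one more tool, called after "Request:" as a command line: name --argument value ..., lists and objects as JSON in quotes. servo_tool: Moves the arm, as the interface text tells. Its arguments: {"type":"object","properties":{"deltas":{"type":"string"}},"required":["deltas"]}

```bash
mkdir -p pics
cat > h.py <<'E'
import numpy as np,cv2
from workcell import get_state,get_image,camera_model,workorder
def save(n,f):
    im=get_image(n); cv2.imwrite('pics/'+f,im[...,::-1]); return im
def ray(n,uv):
    c=camera_model(n);K=np.array(c['mtx']);R=cv2.Rodrigues(np.array(c['rvec'],float))[0];t=np.array(c['tvec'],float).ravel()
    d=R.T@np.linalg.inv(K)@np.array([uv[0],uv[1],1.]);return -R.T@t,d
def onz(n,uv,z):
    o,d=ray(n,uv);return o+d*(z-o[2])/d[2]
def proj(n,P):
    c=camera_model(n);return cv2.projectPoints(np.array(P,float).reshape(-1,1,3),np.array(c['rvec'],float),np.array(c['tvec'],float),np.array(c['mtx'],float),None)[0].reshape(-1,2)
E
python3 -c "
from h import *
print(get_state());a=save('scene','s0.png');b=save('top','t0.png')
for n in('scene','top'):print(n,ray(n,(320,200)))"
```

```text
{'time': 0.0, 'joint_positions': array([-1.37261534e+00,  3.14025812e-01,  4.50059235e-02,  1.30360189e+00,
        2.17859561e-05,  1.43116078e+00]), 'joint_vel': array([-0.00051697,  0.00031673, -0.00151764,  0.00096834,  0.00083505,
       -0.00076178]), 'tau': array([ 1.59667916e-04, -4.80630863e+01,  2.98530650e+01,  1.97188620e-02,
       -2.35193093e-04, -5.77546501e-06]), 'tool_pos': array([ 0.19044989, -0.54201628,  0.23040543]), 'orientation': array([-3.13978800e+00, -2.75643707e-04,  3.37816265e-01]), 'force': array([ 0.47585634, -0.78588419, -0.60271542]), 'moment': array([ 0.0297536 , -0.00649991,  0.06903797]), 'grasp_force': 0.0, 'gripper_width': 0.08544877300420715}
scene (array([-0.27338877,  0.71829023,  0.82447562]), array([ 0.63943934, -0.54798084, -0.53932486]))
top (array([ 0.37904884, -0.02212458,  1.54520432]), array([ 0.17291795, -0.01500271, -0.98496039]))
```

View pics/s0.png

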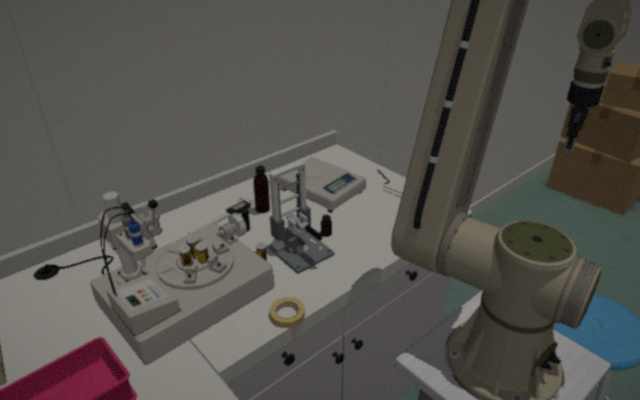

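View pics/t0.png

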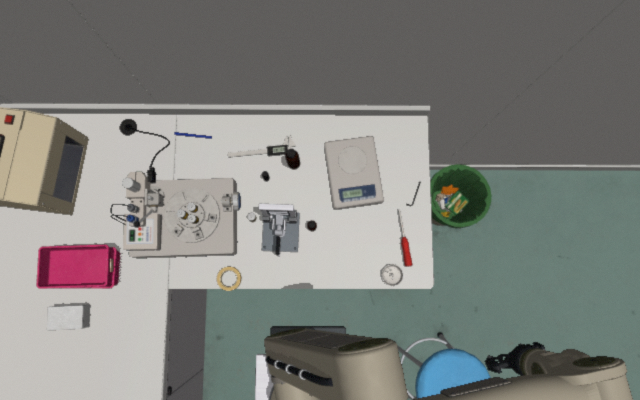

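The stand is at about (280,228) in the top view and (298,230) in the scene view. The black handle is near top (277,243). I'll zoom in on both.

```bash
python3 -c "
from h import *
t=cv2.imread('pics/t0.png')[190:265,240:330];s=cv2.imread('pics/s0.png')[150:280,240:350]
t=cv2.resize(t,None,fx=5,fy=5,interpolation=cv2.INTER_CUBIC);s=cv2.resize(s,None,fx=3,fy=3,interpolation=cv2.INTER_CUBIC)
o=np.zeros((400,790,3),np.uint8);o[:375,:450]=t;o[:390,460:790]=s;cv2.imwrite('pics/z.png',o)
for uv in((262,251),(298,251),(260,206),(294,206)):print(uv,onz('top',uv,.012))
print(onz('top',(277,245),.1))"
```

```text
(262, 251) [0.47727108 0.14469744 0.012     ]
(298, 251) [0.47768612 0.02650145 0.012     ]
(260, 206) [0.62696299 0.15459836 0.012     ]
(294, 206) [0.62747905 0.04126664 0.012     ]
[0.49037247 0.08903094 0.1       ]
```

View pics/z.png

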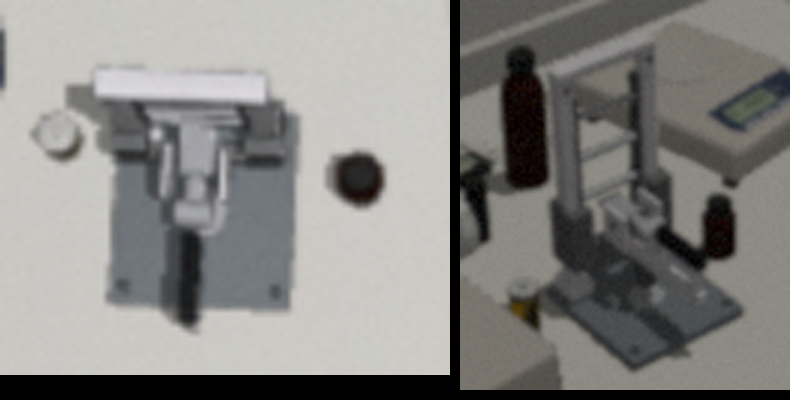

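The crop shows plate front corners at (107,302) and (290,310), and the cross-tie from (97,85) to (267,88). The handle runs from (190,235) to (188,325).

```bash
python3 -c "
from h import *
f=lambda c,z:onz('top',(240+c[0]/5-.4,190+c[1]/5-.4),z)
A=f((107,302),.012);B=f((290,310),.012);C=f((298,115),.012);T1=f((97,84),.236);T2=f((267,88),.236);H1=f((190,235),.1);H2=f((188,325),.1)
for p in(A,B,C,T1,T2,H1,H2):print(p.round(4))
ang=lambda p,q:np.arctan2(-(p-q)[0],(p-q)[1])
print('yaws',ang(A,B),ang(T1,T2), np.arctan2((H1-H2)[1],(H1-H2)[0]),np.arctan2((C-B)[1],(C-B)[0]))
y=ang(A,B)
for y in(0.05,0.0,.1):
  u=np.array([np.cos(y),np.sin(y),0]);m=(A+B)/2+.112*u;print(y,m,(T1+T2)/2,m-.1*u)
"
```

```text
[0.4805 0.148  0.012 ]
[0.4757 0.0278 0.012 ]
[0.6053 0.0237 0.012 ]
[0.5896 0.1316 0.236 ]
[0.5877 0.0348 0.236 ]
[0.5165 0.0876 0.1   ]
[0.4607 0.0879 0.1   ]
yaws -0.04008634573605237 -0.01930579906039025 -0.005777519277968234 -0.031485553816988573
0.05 [0.58998578 0.09352107 0.012     ] [0.58864194 0.08320608 0.236     ] [0.49011075 0.08852315 0.012     ]
0.0 [0.59012575 0.0879234  0.012     ] [0.58864194 0.08320608 0.236     ] [0.49012575 0.0879234  0.012     ]
0.1 [0.58956621 0.09910475 0.012     ] [0.58864194 0.08320608 0.236     ] [0.4900658 0.0891214 0.012    ]
```

Request:
servo_tool --deltas "12 26 0 0 0 0.12 0;24 52 0 0 0 0.24 0;36 78 0 0 0 0.36 0;48 104 0 0 0 0.48 0;60 130 0 0 0 0.6 0;72 156 0 0 0 0.72 0;85 182 0 0 0 0.84 0;98 208 0 0 0 0.96 0;111 235 0 0 0 1.08 0;124 262 0 0 0 1.2 0;137 290 0 0 0 1.32 0;150 318 0 0 0 1.44 0"

```text
time: 1.1
tool_pos: [0.3407, -0.223, 0.2311]
orientation: [-3.141, -0.0, 1.783]
force: [0.9, -0.2, 0.1]
gripper_width: 0.0856
grasp_force: 0.0
```

Request:
servo_tool --deltas "12 26 0 0 0 0.12 0;24 52 0 0 0 0.24 0;36 78 0 0 0 0.36 0;48 104 0 0 0 0.48 0;60 130 0 0 0 0.6 0;72 156 0 0 0 0.72 0;85 182 0 0 0 0.84 0;98 208 0 0 0 0.96 0;111 235 0 0 0 1.08 0;124 262 0 0 0 1.2 0;137 290 0 0 0 1.3 0;145 312 0 0 0 1.33 0"

```text
time: 2.1
tool_pos: [0.4862, 0.0895, 0.2309]
orientation: [3.141, -0.0, 3.113]
force: [-0.0, -0.2, -0.2]
gripper_width: 0.0853
grasp_force: 0.0
```

```bash
python3 -c "
from h import *
s=get_state();print(s['time'],s['tool_pos'],s['orientation'],s['force']);save('wrist','w0.png');c=camera_model('wrist');print(c)"
```

```text
2.1 [0.48619575 0.08946608 0.23087287] [ 3.14119083e+00 -2.63551125e-04  3.11326404e+00] [-0.03232645 -0.2233631  -0.21239376]
{'mtx': array([[320.89359168,   0.        , 321.47239524],
       [  0.        , 320.89359168, 201.83058641],
       [  0.        ,   0.        ,   1.        ]]), 'T_tool_cam': array([[ 2.78675649e-05, -9.60373791e-01, -2.78715234e-01,
         7.10489843e-02],
       [ 9.99999895e-01,  1.54132729e-04, -4.31111961e-04,
        -7.01833411e-04],
       [ 4.56987768e-04, -2.78715192e-01,  9.60373694e-01,
        -1.42977574e-01],
       [ 0.00000000e+00,  0.00000000e+00,  0.00000000e+00,
         1.00000000e+00]])}
```

View pics/w0.png

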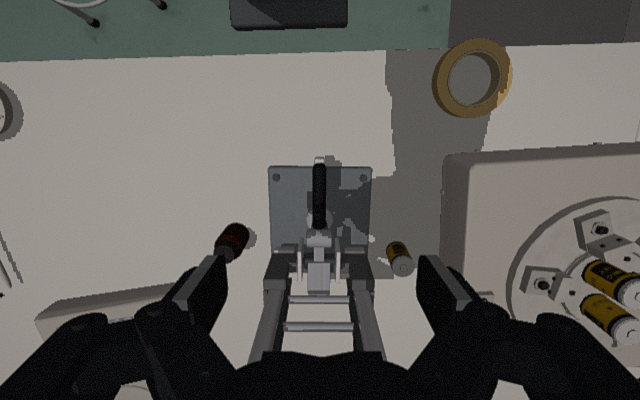

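The wrist view shows the black handle from (320,163) to (320,229) and the plate's front corners at (268,167) and (371,167). The tool looks well aligned.

```bash
python3 -c "
from h import *
from scipy.spatial.transform import Rotation as R
s=get_state();c=camera_model('wrist');M=np.eye(4);M[:3,:3]=R.from_euler('xyz',s['orientation']).as_matrix();M[:3,3]=s['tool_pos'];M=M@c['T_tool_cam']
def f(uv,z):
  d=M[:3,:3]@np.linalg.inv(c['mtx'])@[uv[0],uv[1],1];return M[:3,3]+d*(z-M[2,3])/d[2]
for uv,z in(((319.5,163),.103),((320,229),.103),((268,167),.012),((371,167),.012)):print(uv,f(uv,z).round(4))
"
```

```text
(319.5, 163) [0.4604 0.0906 0.103 ]
(320, 229) [0.5202 0.0894 0.103 ]
(268, 167) [0.4782 0.0312 0.012 ]
(371, 167) [0.4815 0.1483 0.012 ]
```

Request:
servo_tool --deltas "0 1 -20 0 0 0 0;0 1 -40 0 0 0 0;0 1 -60 0 0 0 0;0 1 -80 0 0 0 0;0 1 -98 0 0 0 0;0 1 -112 0 0 0 0;0 1 -124 0 0 0 0;0 1 -134 0 0 0 0;0 1 -142 0 0 0 0;0 1 -148 0 0 0 0;0 1 -152 0 0 0 0;0 1 -153 0 0 0 0"

```text
time: 3.15
tool_pos: [0.4854, 0.0884, 0.0779]
orientation: [3.142, -0.001, 3.108]
force: [0.5, -0.0, 0.4]
gripper_width: 0.0858
grasp_force: 0.0
```

Request:
servo_tool --deltas "0 0 0 0 0 0 120;0 0 0 0 0 0 160;0 0 0 0 0 0 190;0 0 0 0 0 0 215;0 0 0 0 0 0 235;0 0 0 0 0 0 255;0 0 0 0 0 0 255;0 0 0 0 0 0 255;0 0 0 0 0 0 255;0 0 0 0 0 0 255"

```text
time: 3.98
tool_pos: [0.4857, 0.0873, 0.0788]
orientation: [-3.139, 0.001, 3.107]
force: [-0.6, -5.2, 3.2]
gripper_width: 0.0108
grasp_force: 59.7
```

Request:
servo_tool --deltas "0 -1 1 0 0 0 255;0 -1 3 0 0 0 255;0 -1 6 0 0 0 255;0 -1 10 0 0 0 255;0 -1 14 0 0 0 255;0 -1 18 0 0 0 255;0 -1 22 0 0 0 255;0 -1 26 0 0 0 255;0 -1 30 0 0 0 255;0 -1 33 0 0 0 255;0 -1 35 0 0 0 255;0 -1 35 0 0 0 255"

```text
time: 4.98
tool_pos: [0.4857, 0.0873, 0.1139]
orientation: [-3.141, 0.0, 3.108]
force: [2.6, -4.0, -3.7]
gripper_width: 0.0106
grasp_force: 58.8
```

Request:
servo_tool --deltas "0 0 3 0 0 0 255;0 0 7 0 0 0 255;0 0 11 0 0 0 255;0 0 15 0 0 0 255;0 0 19 0 0 0 255;0 0 23 0 0 0 255;0 0 27 0 0 0 255;0 0 30 0 0 0 255;0 0 32 0 0 0 255;0 0 32 0 0 0 255"

```text
time: 5.82
tool_pos: [0.4857, 0.0872, 0.1456]
orientation: [-3.141, 0.0, 3.108]
force: [2.5, -4.4, -4.0]
gripper_width: 0.011
grasp_force: 59.4
```

Request:
servo_tool --deltas "0 0 3 0 0 0 255;0 0 6 0 0 0 255;0 0 9 0 0 0 255;0 0 12 0 0 0 255;0 0 15 0 0 0 255;0 0 18 0 0 0 255;0 0 21 0 0 0 255;0 0 24 0 0 0 255;0 0 27 0 0 0 255;0 0 29 0 0 0 255;0 0 29 0 0 0 255;0 0 29 0 0 0 255"

```text
time: 6.82
tool_pos: [0.4857, 0.0873, 0.1743]
orientation: [-3.141, 0.0, 3.108]
force: [2.6, -3.5, -5.4]
gripper_width: 0.0109
grasp_force: 59.5
```

```bash
python3 -c "
from h import *
s=get_state();print(s['time'],s['tool_pos'],s['force'])
w=save('wrist','w1.png');a=save('scene','s1.png')
s=cv2.imread('pics/s1.png')[160:260,255:350];s=cv2.resize(s,None,fx=6,fy=6,interpolation=cv2.INTER_CUBIC);cv2.imwrite('pics/s1z.png',s)
y=-.03;
for z in(.111,.151,.191,.236):
  print(z,[((p-[255,160])*6).round() for p in proj('scene',[[.588-.035*np.sin(y)*k,.0865+.035*k,z] for k in(1,-1)])])
"
```

```text
6.8167 [0.48565329 0.08730153 0.1743049 ] [ 2.59247641 -3.53112379 -5.37832544]
0.111 [array([135., 333.]), array([267., 275.])]
0.151 [array([130., 253.]), array([264., 196.])]
0.191 [array([125., 171.]), array([262., 116.])]
0.236 [array([118.,  75.]), array([258.,  21.])]
```

View pics/s1z.png

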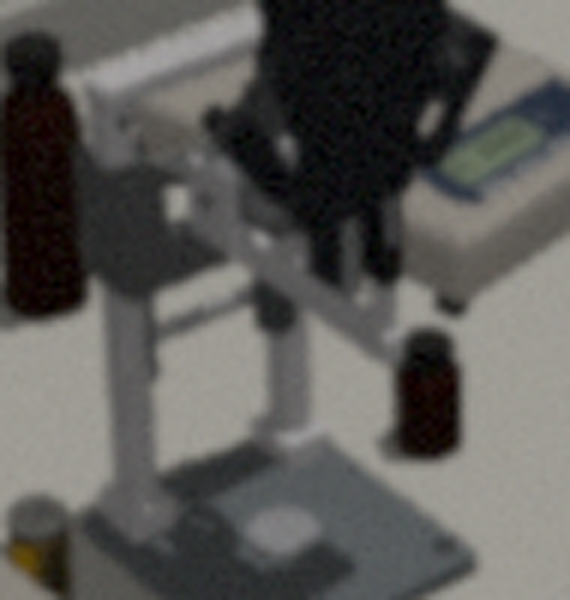

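The scene view shows the head raised. Rung 1 at (180,324) to (245,295) sits about 10 crop pixels below its nominal line, which puts the strip roughly 5 mm low. I expect the seat at about 63 mm and will lower slowly until I feel it.

Request:
servo_tool --deltas "0 0 -2 0 0 0 255;0 0 -4 0 0 0 255;0 0 -6 0 0 0 255;0 0 -8 0 0 0 255;0 0 -9 0 0 0 255;0 0 -10 0 0 0 255;0 0 -11 0 0 0 255;0 0 -12 0 0 0 255;0 0 -13 0 0 0 255;0 0 -14 0 0 0 255;0 0 -14.5 0 0 0 255;0 0 -14.5 0 0 0 255"

```text
time: 7.92
tool_pos: [0.4857, 0.0873, 0.1596]
orientation: [-3.141, 0.0, 3.108]
force: [3.5, -3.9, -6.0]
gripper_width: 0.0112
grasp_force: 59.5
```

Request:
servo_tool --deltas "0 0 -0.5 0 0 0 255;0 0 -1 0 0 0 255;0 0 -1.5 0 0 0 255;0 0 -1.5 0 0 0 255;0 0 -1.5 0 0 0 255"

```text
time: 8.33
tool_pos: [0.4857, 0.0873, 0.1582]
orientation: [-3.141, 0.0, 3.108]
force: [3.7, -5.1, -5.6]
gripper_width: 0.0105
grasp_force: 59.5
```

Request:
servo_tool --deltas "0 0 -0.5 0 0 0 255;0 0 -1 0 0 0 255;0 0 -1.5 0 0 0 255;0 0 -1.5 0 0 0 255;0 0 -1.5 0 0 0 255"

```text
time: 8.75
tool_pos: [0.4857, 0.0873, 0.1566]
orientation: [-3.141, 0.0, 3.108]
force: [3.3, -4.2, -5.4]
gripper_width: 0.0108
grasp_force: 59.5
```

Request:
servo_tool --deltas "0 0 -0.5 0 0 0 255;0 0 -1 0 0 0 255;0 0 -1.5 0 0 0 255;0 0 -1.5 0 0 0 255;0 0 -1.5 0 0 0 255"

```text
time: 9.17
tool_pos: [0.4857, 0.0873, 0.1551]
orientation: [-3.141, 0.0, 3.108]
force: [2.9, -5.0, -4.7]
gripper_width: 0.0111
grasp_force: 59.5
```

Request:
servo_tool --deltas "0 0 -0.5 0 0 0 255;0 0 -1 0 0 0 255;0 0 -1.5 0 0 0 255;0 0 -1.5 0 0 0 255;0 0 -1.5 0 0 0 255"

```text
time: 9.58
tool_pos: [0.4857, 0.0873, 0.1537]
orientation: [-3.141, 0.0, 3.108]
force: [3.4, -4.9, -4.9]
gripper_width: 0.0107
grasp_force: 59.5
```

Request:
servo_tool --deltas "0 0 -0.5 0 0 0 255;0 0 -1 0 0 0 255;0 0 -1.5 0 0 0 255;0 0 -1.5 0 0 0 255;0 0 -1.5 0 0 0 255"

```text
time: 10.0
tool_pos: [0.4857, 0.0873, 0.1521]
orientation: [-3.141, 0.0, 3.108]
force: [3.5, -4.5, -5.1]
gripper_width: 0.0109
grasp_force: 59.5
```

Request:
servo_tool --deltas "0 0 -0.5 0 0 0 255;0 0 -1 0 0 0 255;0 0 -1.5 0 0 0 255;0 0 -1.5 0 0 0 255;0 0 -1.5 0 0 0 255"

```text
time: 10.42
tool_pos: [0.4857, 0.0873, 0.1506]
orientation: [-3.141, 0.0, 3.108]
force: [2.7, -4.5, -5.4]
gripper_width: 0.0111
grasp_force: 59.5
```

Request:
servo_tool --deltas "0 0 -0.5 0 0 0 255;0 0 -1 0 0 0 255;0 0 -1.5 0 0 0 255;0 0 -1.5 0 0 0 255;0 0 -1.5 0 0 0 255"

```text
time: 10.83
tool_pos: [0.4857, 0.0873, 0.1491]
orientation: [-3.141, 0.0, 3.108]
force: [3.8, -4.2, -5.1]
gripper_width: 0.0108
grasp_force: 59.5
```

Request:
servo_tool --deltas "0 0 -0.5 0 0 0 255;0 0 -1 0 0 0 255;0 0 -1.5 0 0 0 255;0 0 -1.5 0 0 0 255;0 0 -1.5 0 0 0 255"

```text
time: 11.25
tool_pos: [0.4857, 0.0873, 0.1477]
orientation: [-3.141, 0.0, 3.108]
force: [3.0, -4.2, -4.5]
gripper_width: 0.0104
grasp_force: 59.5
```

Request:
servo_tool --deltas "0 0 -0.5 0 0 0 255;0 0 -1 0 0 0 255;0 0 -1.5 0 0 0 255;0 0 -1.5 0 0 0 255;0 0 -1.5 0 0 0 255"

```text
time: 11.67
tool_pos: [0.4857, 0.0873, 0.1461]
orientation: [-3.141, 0.0, 3.108]
force: [3.2, -3.9, -5.1]
gripper_width: 0.0111
grasp_force: 59.5
```

Request:
servo_tool --deltas "0 0 -0.5 0 0 0 255;0 0 -1 0 0 0 255;0 0 -1.5 0 0 0 255;0 0 -1.5 0 0 0 255;0 0 -1.5 0 0 0 255"

```text
time: 12.08
tool_pos: [0.4857, 0.0873, 0.1447]
orientation: [-3.141, 0.0, 3.108]
force: [3.9, -4.1, -5.1]
gripper_width: 0.011
grasp_force: 59.5
```

Request:
servo_tool --deltas "0 0 -0.5 0 0 0 255;0 0 -1 0 0 0 255;0 0 -1.5 0 0 0 255;0 0 -1.5 0 0 0 255;0 0 -1.5 0 0 0 255"

```text
time: 12.5
tool_pos: [0.4857, 0.0873, 0.1432]
orientation: [-3.141, 0.0, 3.108]
force: [3.5, -4.4, -5.1]
gripper_width: 0.0102
grasp_force: 59.5
```

Request:
servo_tool --deltas "0 0 -0.5 0 0 0 255;0 0 -1 0 0 0 255;0 0 -1.5 0 0 0 255;0 0 -1.5 0 0 0 255;0 0 -1.5 0 0 0 255"

```text
time: 12.92
tool_pos: [0.4857, 0.0873, 0.1417]
orientation: [-3.141, 0.0, 3.108]
force: [3.1, -4.5, -5.7]
gripper_width: 0.0109
grasp_force: 59.5
```

Request:
servo_tool --deltas "0 0 -0.5 0 0 0 255;0 0 -1 0 0 0 255;0 0 -1.5 0 0 0 255;0 0 -1.5 0 0 0 255;0 0 -1.5 0 0 0 255"

```text
time: 13.33
tool_pos: [0.4857, 0.0873, 0.1402]
orientation: [-3.141, 0.0, 3.108]
force: [2.7, -4.0, -5.3]
gripper_width: 0.0111
grasp_force: 59.5
```

Request:
servo_tool --deltas "0 0 -0.5 0 0 0 255;0 0 -1 0 0 0 255;0 0 -1.5 0 0 0 255;0 0 -1.5 0 0 0 255;0 0 -1.5 0 0 0 255"

```text
time: 13.75
tool_pos: [0.4857, 0.0873, 0.1393]
orientation: [-3.141, 0.001, 3.108]
force: [1.1, -5.1, 1.8]
gripper_width: 0.0109
grasp_force: 60.5
```

Contact: Fz rose from -5.3 to +1.8 N with the head at about 60.5 mm, so the rung now carries it. I'll ease off slightly, hold, then open.

Request:
servo_tool --deltas "0 0 0.1 0 0 0 255;0 0 0.2 0 0 0 255;0 0 0.2 0 0 0 255;0 0 0.2 0 0 0 255;0 0 0.2 0 0 0 255;0 0 0.2 0 0 0 255;0 0 0.2 0 0 0 255;0 0 0.2 0 0 0 255"

```text
time: 14.42
tool_pos: [0.4857, 0.0873, 0.1393]
orientation: [-3.141, 0.001, 3.108]
force: [1.8, -5.2, -0.8]
gripper_width: 0.0111
grasp_force: 60.3
```

Request:
servo_tool --deltas "0 0 0 0 0 0 215;0 0 0 0 0 0 200;0 0 0 0 0 0 180;0 0 0 0 0 0 150;0 0 0 0 0 0 110;0 0 0 0 0 0 70;0 0 0 0 0 0 30;0 0 0 0 0 0 0;0 0 0 0 0 0 0;0 0 0 0 0 0 0"

```text
time: 15.25
tool_pos: [0.4856, 0.0875, 0.139]
orientation: [3.141, -0.0, 3.108]
force: [0.1, 1.0, 0.9]
gripper_width: 0.0851
grasp_force: 0.0
```

Released. Now I'll rise clear of the handle and check.

Request:
servo_tool --deltas "0 0 5 0 0 0 0;0 0 12 0 0 0 0;0 0 22 0 0 0 0;0 0 34 0 0 0 0;0 0 46 0 0 0 0;0 0 58 0 0 0 0;-5 0 70 0 0 0 0;-10 0 82 0 0 0 0;-14 0 92 0 0 0 0;-17 0 98 0 0 0 0;-18 0 100 0 0 0 0;-18 0 100 0 0 0 0"

```text
time: 16.25
tool_pos: [0.4677, 0.0875, 0.2398]
orientation: [3.141, 0.001, 3.108]
force: [-0.0, -0.9, -0.4]
gripper_width: 0.0854
grasp_force: 0.0
```

```bash
python3 -c "
from h import *
s=get_state();print(s['time'],s['tool_pos'],s['force'])
save('wrist','w2.png');a=save('scene','s2.png')
w=cv2.imread('pics/w2.png')[100:400,170:470]
s=cv2.imread('pics/s2.png')[160:260,255:350];s=cv2.resize(s,None,fx=4.5,fy=4.5,interpolation=cv2.INTER_CUBIC)
o=np.zeros((450,740,3),np.uint8);o[:300,:300]=w;o[:s.shape[0],310:310+s.shape[1]]=s;cv2.imwrite('pics/z2.png',o)
"
```

```text
16.25 [0.46772577 0.08746766 0.2397655 ] [-0.03590811 -0.87141001 -0.42109566]
```

View pics/z2.png

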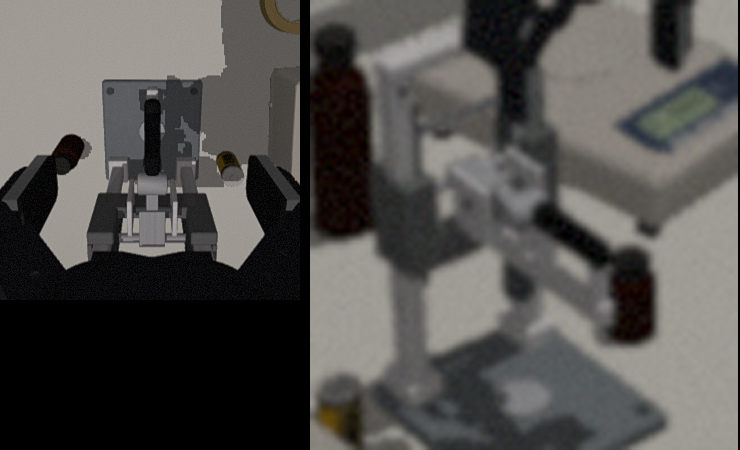

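The head is hanging on its rung, raised, with the handle at wrist crop (152,98) to (152,172). The gripper is clear, and the ink pot and test cell are still standing where they were. I'm handing in.

```bash
python3 -c "
from h import *
print(workorder.sign_off())"
```

```text
the job is handed in; nothing more can be done
None
```

The head was lifted past the second rung, lowered until I felt the pawl bear at about 60.5 mm, and released; the job is handed in at about 16 s of the 56 s limit, with no verdict shown.

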